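Long screwdriver out of a half-open drawer

TASK

The upper drawer of the small bench cabinet comes out only part-way, so the long red-handled screwdriver in it still reaches under the cabinet. Pick it out from among the other tools, tilt it handle-up and draw it out slantwise through the gap without forcing it against the cabinet, leaving the drawer, the other tools and the bottle and jar on the cabinet where they are. Finish still holding it in the gripper, steady, with the whole screwdriver at least 5 cm higher than the cabinet's top and touching nothing else.

Things in the scene. Friction and masses are not known exactly. Their poses are not given: they have to be found in the camera images.
- cabinet: Fixed grey steel cabinet, drawer fronts blue, 252 wide (y), 350 deep (x), 156 high. Origin on the bench under the middle of the carcass's front edge; x points into the cabinet, away from the robot to its right; z up. Its top plate, 10 thick, underside 146 above the bench, covers everything from x = 0 inwards. The closed lower drawer fills it up to 78; the upper drawer stands out in front.
- lip (a point): Middle of the top front edge of the cabinet's top plate, at cabinet x = 0, 156 above the bench; the gap runs from here to the drawer's front.
- drawer_front (a point): Middle of the top inner edge of the upper drawer's front, 130 above the bench, at cabinet x = -150 when at the stop. Front panel 8 thick, with a bar pull 14 deep outside. Inside the drawer is 222 wide, 325 long; its floor is 82 above the bench. Side walls rise 44, the front 48, and the cabinet's top plate is 64 above that floor.
- drawer (a joint): Upper drawer: metres pushed in from its outer stop. 0 = out to the stop (150 mm gap in front of the top plate; it comes no farther out), 0.15 = shut. It starts 0 to 0.01 and slides with about 6 N of friction.
- driver: Long red-handled screwdriver, loose on the drawer floor, handle to the front, in one of three side-by-side places about 62 apart: 280 long, 0.16 kg. Origin under the handle, 85 from the butt; x along the tool to the tip, z up; axis at z = 15. Octagonal handle 30 across, x = -85 to 30, black band at the butt; steel shaft 8 thick, x = 30 to 195. Centre of mass near x = 15.
- tip (a point): Tip of the long screwdriver, on its axis, 195 from its origin; starts under the cabinet's top plate.
- butt (a point): Butt end of the long screwdriver's handle, on its axis, 85 from its origin.
- yellow_driver: Short yellow-handled screwdriver, 175 long, handle 26 thick, lying in the drawer. Origin on the underside 85 from its butt, x towards the tip. Leave alone.
- pump: Blue desoldering pump, 189 long, 20 thick, white nozzle, lying in the drawer. Origin on the underside 85 from the plunger knob, x towards the nozzle. Leave alone.
- bottle: Small clear bottle with white cap, 38 across, 85 tall, standing on the cabinet's top. Origin at the centre of its foot. Leave alone.
- jar: Amber flux jar with yellow cap, 44 across, 45 tall, standing on the cabinet's top. Origin at the centre of its foot. Leave alone.

How it is judged (in metres and radians):
On the way:
1. gripped, the handle end is up over the drawer front while the tip is still under the cabinet's top plate (height (world z) of butt above 0.145 m and x of tip in the frame of cabinet above 0 m and height (world z) of tip below 0.146 m and contact force between the fingers and driver above 1 N), for 0.1 s.
At the end, for the whole second after the job is handed in: Held still in the fingers, the long screwdriver has tip and butt 50 mm or more above the cabinet's top and touches nothing else; the other tools, bottle and jar are within 30 mm of their starts, bottle and jar upright (0.3 rad); the drawer is under 40 mm from its stop (height (world z) of each of tip, butt above 0.206 m and contact force between the fingers and driver above 1 N and contact force between driver and cabinet below 0.1 N and linear speed of driver below 0.03 m/s and angular speed of driver below 0.15 rad/s and contact force between driver and pump below 0.1 N and contact force between driver and yellow_driver below 0.1 N and contact force between driver and bottle below 0.1 N and contact force between driver and jar below 0.1 N and distance of each of pump, yellow_driver, bottle, jar from where it was at the start of the episode below 0.03 m and angle between each of bottle, jar's own z axis and vertical below 0.3 rad and value of joint drawer below 0.04 m); the arm keeps its last pose, push and grip.
It fails at once if another tool, the bottle or the jar was moved more than 30 mm (distance of any of pump, yellow_driver, bottle, jar from where it was at the start of the episode above 0.03 m).
It fails at once if the drawer was pushed in more than 40 mm (value of joint drawer above 0.04 m).
It fails at once if the screwdriver was forced against the cabinet with more than 30 N (contact force between driver and cabinet above 30 N).
It also fails if it takes over 38 s, if anything falls off the work surface, if the arm or the gripper's body presses on something with over 40 N, if the wrist force passes 120 N, or if a joint passes its speed limit or range.

ROBOT

A 6-joint arm with a two-finger parallel gripper is mounted at the origin on the work surface. World frame = base frame: x ahead of the robot, y to its left, z up, the work surface at z = 0. Lengths are in m, angles in degrees, forces in N, time in s.
With the tool pointing down it reaches from about 0.375 to 0.9 m from the base axis. Payload 3.1 kg.
Tool frame: the origin (TCP) lies on the centre line of the jaws, within the pads' length; the fingertips stand 8 mm ahead of it and the grasp point (between the pads) lies 11 mm behind it; y points along the fingers, x is the direction in which the jaws open and shut, and the axes are right-handed (so a half turn about y gives the same grasp; the last joint's range is limited). The gripper opens to 87 mm and grips with 3 to 60 N. Pads are 19 mm wide; open, the fingers measure 117 mm over their backs; the gripper's body (75 mm by 190 mm) begins 51 mm behind the grasp point.
Start: joints at [63.169, 30.224, 82.088, -0, 67.689, -10.227], TCP at [0.179, 0.599, 0.231] pointing down, gripper open.
Joint ranges: [-176.69, 176.69], [-43.24, 126.21], [12.49, 139.97], [-82, 262], [0, 151.66], [-163.58, 163.58]. Speed limits (degrees/s): [159.86, 159.86, 180, 180, 180, 180].

INTERFACE

Orientations are given as a 3x3 rotation matrix whose columns are the frame's x, y, z axes.
In Python, from rig import read_state, imaging, job, spotter gives the robot as it stands.
- The arm moves only by the tool apply_moves, never from a script. Its argument "steps" is a list of rows, each an object of numbers: "x", "y", "z": the shift along the world's x, y, z in mm; "spin": the turn about the world's z in rad. In form: [{"x": .., "y": .., "z": .., "spin": ..}, ...]. A call has 1 to 12 rows; each row shifts and turns the pose as measured when the row begins; what a row does not reach is not made up. A row lasts 1/10 s, in which the tool goes at most 50 mm and 8.59 degrees, less where a joint would pass 70% of its speed; a pose out of reach is approached as far as the arm can. A call is refused whole if a number of a shift passes 50 or a number of a turn 0.15, either way. A call with a gripper value outside its range is refused whole. "grip" is the finger opening in mm, from 0 to 87, set as the call begins (left out, the last holds). The fingers move at their own pace and stop on an object; the grip force is fixed at half the most. Time passes only in rows, so rows that do not move let the fingers close. It gives the time, the measured TCP pose, the force and the opening at its end, in the units of the state.
- read_state(): the state, without advancing time (a new reading comes with each control period).
- imaging.capture(name): name is "scene" or "top" or "wrist"; returns the picture (480x640x3 uint8, red, green, blue); there is no depth.
- imaging.camera_params(name): a dict with "fov_y" (degrees; the focal length in pixels is half the picture's height over the tangent of half this angle, whatever the lens; pixels are square), "cx", "cy" (the principal point, pixels), "R" (3x3) and "t" (3): a world point X has camera coordinates R X + t. Camera axes: x right, y down, z forward; pixel columns grow to the right and rows downward; lengths in m; the calibration is good to about 2 mm. A picture is of the moment at which its call begins: read the wrist's pose just before it. camera_params takes no time and is no camera call; for the wrist camera it gives the pose at the moment of the call.
- job.hand_in(): hands the job in, once; it reports no verdict.
Trained networks look in the newest picture that a camera, given by its name, has taken for a name from the list of things; names that differ only in an ending like _2 or _b are one class to them, and where a whole thing is asked for, a point or a joint stands for the part that bears it (a point fixed in the world has none). Each returns a list of dicts, best first, with "score" (0 to 1); they miss things now and then, are a little off and sometimes report something else, mostly with a low value. They report only what shows in the picture. A call takes as long as a camera call.
- spotter.cut_out(name, camera): "mask" (480x640 bool, what is visible of it) and "rect" ([left, top, width, height] in pixels, round what is visible of it).
The state is a dict: "time_s": time; "joint_positions": joint angles; "qvel": joint speeds; "tau": joint torques, N m; "position": TCP position; "tcp_rot": TCP orientation; "force": force on the tool from outside, world axes, zero at the start; "moment": the same for the moment, N m; "opening": opening from 0.0 (shut) to 1.0 (fully open).
Only numpy, scipy, OpenCV 4.12 (cv2) and the standard library are available. Lean on these libraries where they do the work, as an engineer would, in place of code of your own. Each camera call takes 0.05 s, during which the arm holds its last target.

## Working session

There is one attempt and no reset: what is moved stays moved. The work goes in short steps, Python scripts to look and compute and a tool call to move; the robot and the scene stay as the last step left them, time stands still between calls to the robot, and variables do not carry over. Pictures are saved under pics/ and viewed, and the job is handed in when it is done.

Besides the shell and the picture viewer there is one more tool, called after "Emit:" by a JSON object that holds its "method" and its "body". apply_moves: Moves the arm, as the interface text tells. Its arguments: {"type":"object","properties":{"steps":{"type":"array"},"grip":{"type":"number"}},"required":["steps"]}

```bash
mkdir -p pics; python3 - <<'E'
from rig import read_state, imaging, job, spotter
import cv2,numpy as np
s=read_state();print(s)
for n in ["scene","top","wrist"]:
    p=imaging.camera_params(n);print(n,p)
    im=imaging.capture(n);cv2.imwrite(f"pics/{n}0.png",im[:,:,::-1])
E
```

```text
{'time_s': 0.0, 'joint_positions': array([ 6.31673308e+01,  3.02785677e+01,  8.21566543e+01, -1.82696531e-03,
        6.76858470e+01, -1.02261559e+01]), 'qvel': array([-0.0147295 ,  0.0079161 ,  0.08042509,  0.02638351,  0.06671468,
       -0.023858  ]), 'tau': array([ 1.17392491e-05, -4.40032017e+01, -1.76598877e+01,  6.32483815e-02,
        5.80995844e-02, -1.48583476e-04]), 'position': array([0.17826934, 0.59830347, 0.22957437]), 'tcp_rot': array([[ 2.85784707e-01, -9.27479615e-04, -9.58293400e-01],
       [ 9.58291582e-01, -1.89885059e-03,  2.85786002e-01],
       [-2.08471668e-03, -9.99997767e-01,  3.46133449e-04]]), 'force': array([ 0.66733923, -0.25803442,  0.05126016]), 'moment': array([-0.00599883,  0.00526857, -0.01624182]), 'opening': 1.0014705818650067}
scene {'fov_y': 44.12121089711341, 'cx': 318.97378575400836, 'cy': 244.07715865359984, 'R': array([[ 0.872691  , -0.48808511, -0.01354086],
       [-0.33443672, -0.57730374, -0.74489762],
       [ 0.35575624,  0.65459401, -0.66704136]]), 't': array([-0.5605675 ,  0.24379624,  0.8634165 ])}
top {'fov_y': 50.45847938205093, 'cx': 323.10538347268, 'cy': 240.64715081712365, 'R': array([[ 0.09786337, -0.99518885,  0.00468173],
       [-0.97359394, -0.09671261, -0.20678858],
       [ 0.20624647,  0.01567892, -0.97837445]]), 't': array([-0.13338988,  0.63453184,  0.75544184])}
wrist {'fov_y': 60.44043117224151, 'cx': 320.37061021639084, 'cy': 233.7541893033031, 'R': array([[ 0.28576355,  0.95829676, -0.00255079],
       [ 0.92969577, -0.2765873 ,  0.24323908],
       [ 0.23238971, -0.07188032, -0.96996301]]), 't': array([-0.6244178 , -0.02876727,  0.38918875])}
```

View pics/scene0.png

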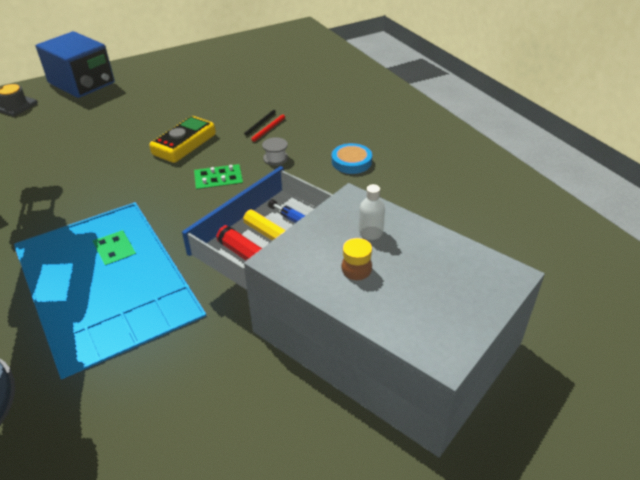

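View pics/top0.png

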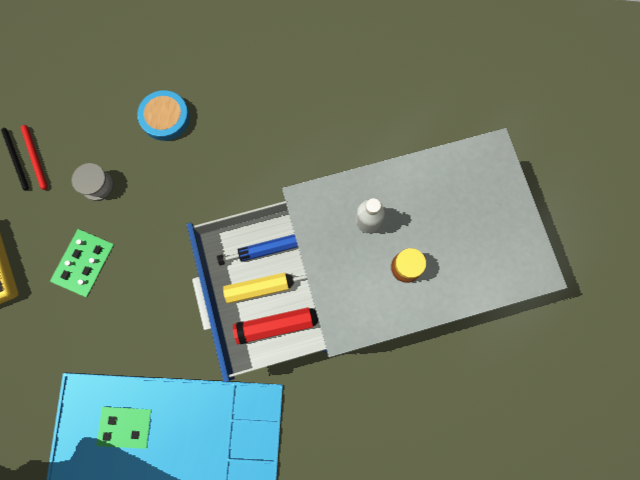

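View pics/wrist0.png

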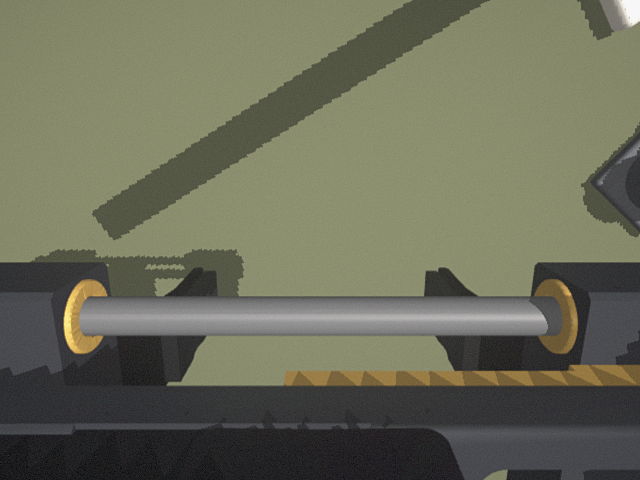

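```bash
cat > h.py <<'E'
from rig import read_state, imaging, job, spotter
import cv2,numpy as np
def ray(cam,u,v,z):
    p=imaging.camera_params(cam);f=240/np.tan(np.radians(p['fov_y']/2))
    R=np.array(p['R']);t=np.array(p['t']);d=R.T@np.array([(u-p['cx'])/f,(v-p['cy'])/f,1]);c=-R.T@t
    return c+d*(z-c[2])/d[2]
def proj(cam,X):
    p=imaging.camera_params(cam);f=240/np.tan(np.radians(p['fov_y']/2))
    q=np.array(p['R'])@X+p['t'];return np.array([p['cx']+f*q[0]/q[2],p['cy']+f*q[1]/q[2]])
E
python3 - <<'E'
from h import *
for c in ["top","scene"]:
    im=imaging.capture(c)
    for n in ["driver","yellow_driver","pump","cabinet","bottle","jar"]:
        for r in spotter.cut_out(n,c)[:2]:
            m=r['mask'];ys,xs=np.nonzero(m);print(c,n,round(r['score'],2),r['rect'],m.sum(),[round(xs.mean(),1),round(ys.mean(),1)],cv2.minAreaRect(np.c_[xs,ys].astype(np.float32)))
# corner measurement top view
for n,(u,v,z) in dict(lipL=(283,188,.156),lipR=(328,356,.156),bR=(566,289,.156),bL=(506,129,.156),frontL=(191,226,.13),frontR=(229,378,.13)).items(): print(n,ray("top",u,v,z).round(4))
im=cv2.imread("pics/top0.png")[190:400,170:350];cv2.imwrite("pics/topcrop.png",cv2.resize(im,None,fx=3.8,fy=2.8,interpolation=cv2.INTER_CUBIC))
print(read_state()['time_s'])
E
```

```text
top driver 0.69 [234.3, 305.3, 87.1, 39.6] 1746 [np.float64(275.1), np.float64(324.9)] ((275.7276611328125, 324.7356262207031), (21.506799697875977, 85.48577117919922), 77.84506225585938)
top yellow_driver 0.79 [225.1, 272.0, 81.4, 32.3] 1316 [np.float64(260.3), np.float64(286.6)] ((264.8948059082031, 285.67034912109375), (18.738229751586914, 82.96841430664062), 76.70142364501953)
top pump 0.84 [218.7, 235.1, 80.6, 29.6] 998 [np.float64(261.5), np.float64(248.9)] ((256.7941589355469, 250.17645263671875), (14.794672966003418, 81.97703552246094), 75.96376037597656)
top pump 0.34 [232.3, 311.6, 88.1, 33.0] 1821 [np.float64(274.2), np.float64(324.9)] ((275.1470642089844, 324.0882873535156), (23.525955200195312, 85.61507415771484), 75.96376037597656)
top cabinet 0.56 [187.6, 127.0, 380.8, 253.1] 53412 [np.float64(380.2), np.float64(252.4)] ((369.569091796875, 253.654296875), (177.98477172851562, 360.97259521484375), 73.63508605957031)
top bottle 0.73 [357.2, 198.1, 26.7, 37.1] 812 [np.float64(369.6), np.float64(215.4)] ((369.5, 215.0), (34.0, 29.0), 90.0)
top bottle 0.32 [234.0, 307.3, 86
[... 891 characters left out ...]
3930664)
scene cabinet 0.98 [182.3, 169.6, 359.0, 292.2] 52641 [np.float64(375.7), np.float64(302.8)] ((358.09356689453125, 276.6968994140625), (343.9439392089844, 212.13925170898438), 33.85101318359375)
scene bottle 0.59 [360.2, 184.1, 28.1, 58.7] 1128 [np.float64(370.7), np.float64(214.4)] ((371.2487487792969, 212.0177764892578), (25.29270362854004, 54.43274688720703), 4.085616588592529)
scene jar 0.79 [339.6, 238.2, 31.6, 44.3] 1131 [np.float64(356.1), np.float64(259.2)] ((356.0, 259.0), (42.0, 30.0), 90.0)
lipL [ 0.6984 -0.0055  0.156 ]
lipR [ 0.4657 -0.0942  0.156 ]
bR [ 0.5903 -0.4193  0.156 ]
bL [ 0.8241 -0.3292  0.156 ]
frontL [0.634  0.1272 0.13  ]
frontR [0.4218 0.041  0.13  ]
0.85
```

View pics/topcrop.png

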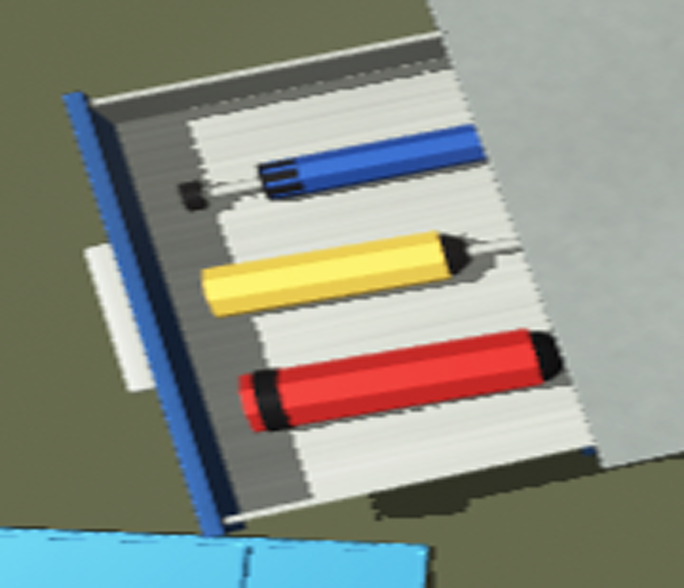

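```bash
python3 - <<'E'
from h import *
c=np.array([0.3565,-0.9343,0]);d=np.array([.9343,.3565,0]);lip=np.array([.582,-.0499,.156])
def cab(P): return (P-lip)@np.c_[c,d].round(4)
for n,(u,v,z) in dict(butt=(235.8,333.6,.099),hend=(316.,315.5,.099),ybutt=(225,293,.095),yend=(292,280,.095),knob=(221,260,.09),fin=(195,226,.13),fin2=(231,376,.13),wallR=(280,366,.126),wallRend=(325,352,.126)).items():
    P=ray("top",u,v,z);print(n,P.round(4),cab(P).round(4))
im=imaging.capture("top");m=spotter.cut_out("driver","top")[0]['mask'];ys,xs=np.nonzero(m)
print(cv2.fitLine(np.c_[xs,ys].astype(np.float32),cv2.DIST_L2,0,.01,.01).ravel())
im=imaging.capture("scene")[160:300,170:350];cv2.imwrite("pics/sc.png",cv2.resize(im[:,:,::-1],None,fx=4,fy=4,interpolation=cv2.INTER_CUBIC))
E
```

```text
butt [0.484  0.0448 0.099 ] [-0.1234 -0.0578]
hend [ 0.5223 -0.0715  0.099 ] [-0.0011 -0.0635]
ybutt [0.5427 0.0699 0.095 ] [-0.1259  0.006 ]
yend [ 0.5726 -0.0294  0.095 ] [-0.0225 -0.0015]
knob [0.5934 0.0841 0.09  ] [-0.1211  0.0584]
fin [0.6346 0.1213 0.13  ] [-0.1412  0.1101]
fin2 [0.4247 0.0385 0.13  ] [-0.1387 -0.1154]
wallR [ 0.4449 -0.0282  0.126 ] [-0.0692 -0.1203]
wallRend [ 0.4705 -0.0899  0.126 ] [-0.0024 -0.1184]
[ 9.7431308e-01 -2.2519779e-01  2.7445236e+02  3.2494281e+02]
```

View pics/sc.png

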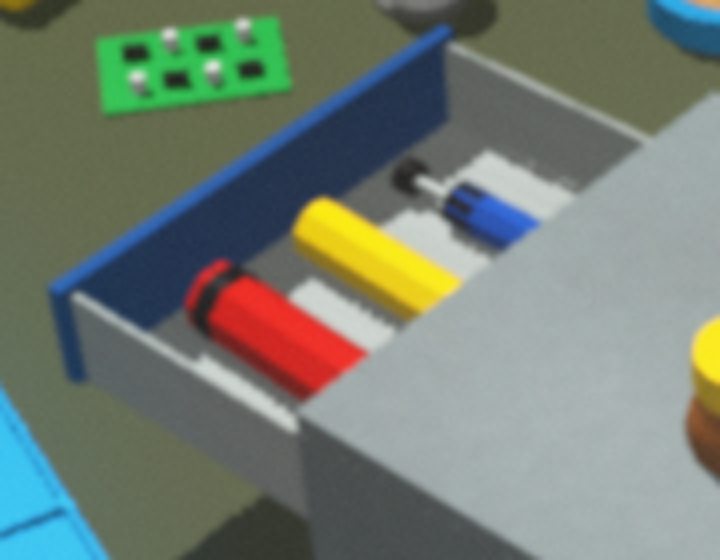

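Emit:
{"method": "apply_moves", "body": {"steps": [{"x":23,"y":-42,"z":2,"spin":-0.08},{"x":23,"y":-42,"z":2,"spin":-0.08},{"x":23,"y":-42,"z":2,"spin":-0.08},{"x":23,"y":-42,"z":2,"spin":-0.08},{"x":23,"y":-42,"z":2,"spin":-0.08},{"x":23,"y":-42,"z":2,"spin":-0.08},{"x":23,"y":-42,"z":2,"spin":-0.08},{"x":23,"y":-42,"z":2,"spin":-0.08},{"x":23,"y":-42,"z":2,"spin":-0.08},{"x":23,"y":-42,"z":2,"spin":-0.08},{"x":23,"y":-42,"z":2,"spin":-0.08},{"x":23,"y":-42,"z":2,"spin":-0.08}], "grip": 48}}

```text
time_s: 2.2
position: [0.4604, 0.0821, 0.2578]
tcp_rot: [[0.957, 0.015, -0.29], [0.29, 0.002, 0.957], [0.015, -1.0, -0.002]]
force: [0.9, 1.1, -0.1]
opening: 0.552
```

Emit:
{"method": "apply_moves", "body": {"steps": [{"x":16,"y":-30,"z":-10,"spin":0.02},{"x":14,"y":-28,"z":-15,"spin":0.0},{"x":0,"y":0,"z":0,"spin":0}]}}

```text
time_s: 2.5
position: [0.4969, 0.0153, 0.2341]
tcp_rot: [[0.953, 0.024, -0.301], [0.301, -0.0, 0.954], [0.023, -1.0, -0.008]]
force: [-0.6, 0.5, -0.6]
opening: 0.553
```

```bash
python3 - <<'E'
from h import *
s=read_state();print(s['position'],s['tcp_rot'].round(3))
for n in ["wrist","top"]:
    im=imaging.capture(n);cv2.imwrite(f"pics/{n}1.png",im[:,:,::-1])
E
```

```text
[0.49687088 0.01529283 0.23406653] [[ 0.953  0.024 -0.301]
 [ 0.301 -0.     0.954]
 [ 0.023 -1.    -0.008]]
```

View pics/wrist1.png

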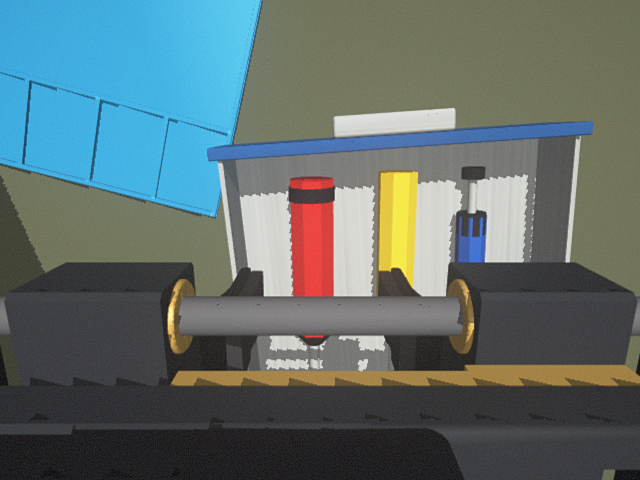

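View pics/top1.png

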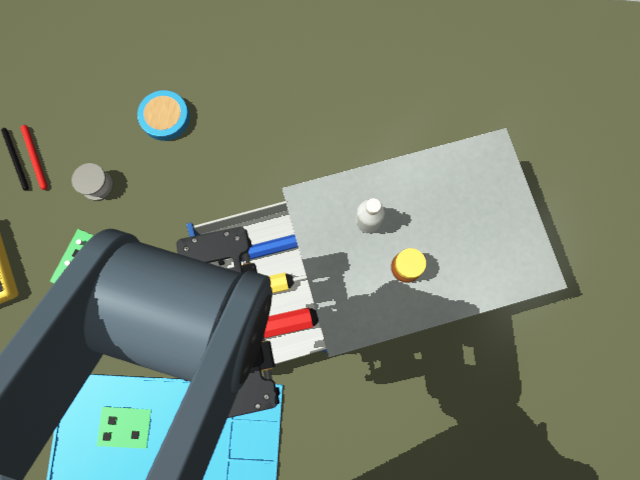

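```bash
python3 - <<'E'
from h import *
for n,(u,v) in dict(butt=(312,184),h1=(311.5,240),h2=(314,338)).items(): print(n,ray("wrist",u,v,.099).round(4))
print('finger mid at tool',proj("wrist",np.array([.4969,.0153,.2341])))
print('yb',ray("wrist",398,173,.095),[ray("wrist",u,v,.13).round(4) for u,v in((218,160),(583,135))])
E
```

```text
butt [0.4834 0.0455 0.099 ]
h1 [0.4952 0.0065 0.099 ]
h2 [ 0.5204 -0.068   0.099 ]
finger mid at tool [322.53481539 309.5347118 ]
yb [0.53943241 0.0708142  0.095     ] [array([0.4226, 0.0462, 0.13  ]), array([0.6325, 0.1285, 0.13  ])]
```

Emit:
{"method": "apply_moves", "body": {"steps": [{"x":-3,"y":3,"z":-40,"spin":0},{"x":-3,"y":3,"z":-40,"spin":0.01},{"x":0,"y":0,"z":-30,"spin":0},{"x":0,"y":0,"z":0,"spin":0}]}}

```text
time_s: 3.0
position: [0.4892, 0.029, 0.1263]
tcp_rot: [[0.948, 0.031, -0.317], [0.318, 0.002, 0.948], [0.03, -1.0, -0.008]]
force: [-0.6, 0.3, 0.4]
opening: 0.547
```

Emit:
{"method": "apply_moves", "body": {"steps": [{"x":1,"y":-6,"z":-14,"spin":0},{"x":0,"y":-2,"z":-10,"spin":0},{"x":0,"y":0,"z":0,"spin":0}]}}

```text
time_s: 3.3
position: [0.4909, 0.024, 0.1051]
tcp_rot: [[0.946, 0.035, -0.322], [0.322, 0.002, 0.947], [0.034, -0.999, -0.009]]
force: [-0.3, 0.8, 0.4]
opening: 0.549
```

```bash
python3 - <<'E'
from h import *
s=read_state();print(s['position'],s['force'])
for n in ["wrist"]:
    im=imaging.capture(n);cv2.imwrite(f"pics/{n}2.png",im[:,:,::-1])
E
```

```text
[0.49091651 0.02399801 0.10507613] [-0.27510605  0.8148689   0.42471257]
```

View pics/wrist2.png

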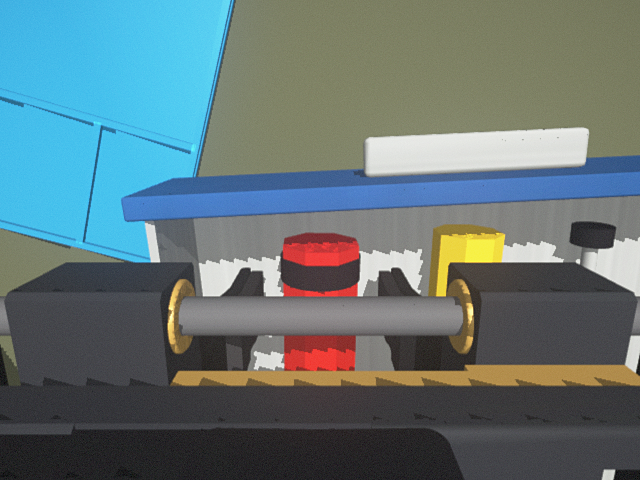

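Emit:
{"method": "apply_moves", "body": {"steps": [{"x":0,"y":-2,"z":-9,"spin":0},{"x":0,"y":0,"z":-2,"spin":0},{"x":0,"y":0,"z":0,"spin":0}]}}

```text
time_s: 3.65
position: [0.4931, 0.0222, 0.0965]
tcp_rot: [[0.946, 0.042, -0.323], [0.323, 0.001, 0.946], [0.04, -0.999, -0.012]]
force: [-0.1, 0.2, 0.3]
opening: 0.551
```

Emit:
{"method": "apply_moves", "body": {"steps": [{"x":0,"y":0,"z":0,"spin":0},{"x":0,"y":0,"z":0,"spin":0},{"x":0,"y":0,"z":0,"spin":0},{"x":0,"y":0,"z":0,"spin":0}], "grip": 0}}

```text
time_s: 4.05
position: [0.4933, 0.0222, 0.0971]
tcp_rot: [[0.946, 0.042, -0.322], [0.323, 0.001, 0.947], [0.04, -0.999, -0.013]]
force: [-1.2, 0.4, 0.0]
opening: 0.341
```

Emit:
{"method": "apply_moves", "body": {"steps": [{"x":0,"y":0,"z":8,"spin":0},{"x":0,"y":0,"z":8,"spin":0},{"x":0,"y":0,"z":8,"spin":0},{"x":0,"y":0,"z":8,"spin":0},{"x":0,"y":0,"z":0,"spin":0}]}}

```text
time_s: 4.55
position: [0.4924, 0.0225, 0.1316]
tcp_rot: [[0.946, 0.04, -0.322], [0.322, 0.002, 0.947], [0.039, -0.999, -0.011]]
force: [0.4, 0.3, -1.7]
opening: 0.34
```

```bash
cat > look.py <<'E'
import sys
from h import *
k=sys.argv[1]
s=read_state();print(s['position'],s['force'],s['moment'],s['opening'])
a=[imaging.capture(n)[:,:,::-1] for n in ("wrist","scene")]
b=cv2.resize(a[1][130:330,140:400],(640,480),interpolation=cv2.INTER_CUBIC)
cv2.imwrite(f"pics/l{k}.png",cv2.resize(np.vstack([a[0],b]),(450,600) if 0 else (400,600)))
E
python3 look.py 1
```

```text
[0.4923959  0.02245056 0.13160004] [ 0.39621875  0.31709561 -1.69295416] [ 0.08968207  0.05874055 -0.01165371] 0.3401293695318374
```

View pics/l1.png

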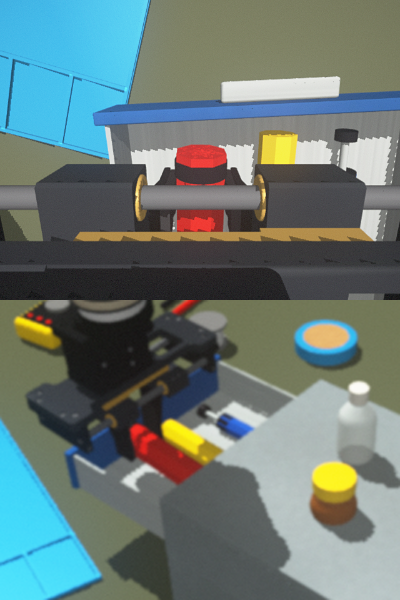

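Emit:
{"method": "apply_moves", "body": {"steps": [{"x":-2,"y":5,"z":4,"spin":0},{"x":-1,"y":3,"z":3,"spin":0},{"x":0,"y":0,"z":4,"spin":0},{"x":0,"y":0,"z":4,"spin":0}]}}

```text
time_s: 5.05
position: [0.4871, 0.0316, 0.1456]
tcp_rot: [[0.946, 0.035, -0.322], [0.322, 0.003, 0.947], [0.034, -0.999, -0.009]]
force: [0.2, -0.6, -2.4]
opening: 0.341
```

Emit:
{"method": "apply_moves", "body": {"steps": [{"x":0,"y":0,"z":4,"spin":0},{"x":0,"y":0,"z":4,"spin":0}]}}

```text
time_s: 5.25
position: [0.4863, 0.0318, 0.1539]
tcp_rot: [[0.946, 0.033, -0.322], [0.322, 0.003, 0.947], [0.032, -0.999, -0.008]]
force: [-0.2, -0.3, -3.1]
opening: 0.346
```

```bash
python3 look.py 2
```

```text
[0.48631175 0.03176399 0.15394499] [-0.22615459 -0.34276849 -3.1248239 ] [0.0479589  0.12716869 0.00085691] 0.3459621989900156
```

View pics/l2.png

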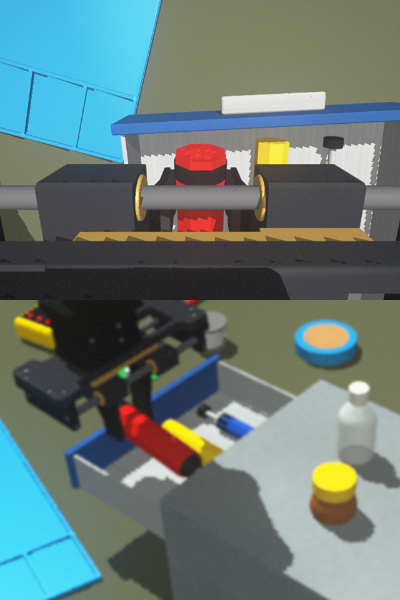

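Emit:
{"method": "apply_moves", "body": {"steps": [{"x":0,"y":0,"z":5,"spin":0},{"x":0,"y":0,"z":5,"spin":0},{"x":0,"y":0,"z":5,"spin":0},{"x":0,"y":0,"z":5,"spin":0},{"x":0,"y":0,"z":0,"spin":0}]}}

```text
time_s: 5.85
position: [0.4865, 0.0316, 0.1757]
tcp_rot: [[0.947, 0.034, -0.321], [0.321, 0.003, 0.947], [0.033, -0.999, -0.008]]
force: [-0.3, -1.2, -3.5]
opening: 0.342
```

```bash
python3 look.py 3
```

```text
[0.48645809 0.03156431 0.17573836] [-0.28686737 -1.22242925 -3.5287739 ] [ 0.20425959  0.20157901 -0.01583708] 0.3418617023288906
```

View pics/l3.png

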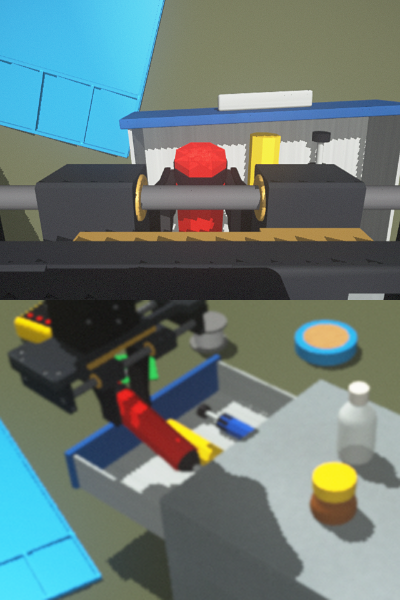

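Emit:
{"method": "apply_moves", "body": {"steps": [{"x":-3,"y":9,"z":2,"spin":0},{"x":-5,"y":13,"z":4,"spin":0},{"x":-5,"y":13,"z":4,"spin":0},{"x":-3,"y":9,"z":3,"spin":0},{"x":0,"y":0,"z":0,"spin":0}]}}

```text
time_s: 6.45
position: [0.4688, 0.08, 0.1895]
tcp_rot: [[0.946, 0.034, -0.322], [0.322, 0.004, 0.947], [0.034, -0.999, -0.008]]
force: [0.9, -0.1, -2.0]
opening: 0.343
```

```bash
python3 look.py 4
```

```text
[0.46884678 0.07997816 0.1895434 ] [ 0.89727853 -0.12849218 -2.03327758] [0.01440591 0.11230146 0.04321353] 0.3427597838657747
```

View pics/l4.png

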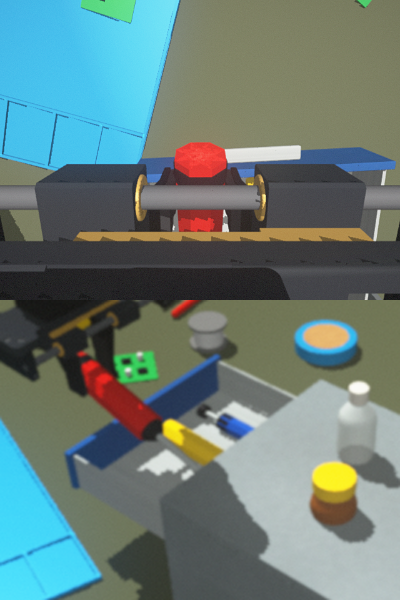

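Emit:
{"method": "apply_moves", "body": {"steps": [{"x":-5,"y":14,"z":4,"spin":0},{"x":-5,"y":14,"z":4,"spin":0},{"x":-5,"y":14,"z":4,"spin":0},{"x":-5,"y":14,"z":4,"spin":0},{"x":-5,"y":14,"z":4,"spin":0},{"x":0,"y":0,"z":0,"spin":0}]}}

```text
time_s: 7.15
position: [0.4458, 0.1489, 0.2094]
tcp_rot: [[0.947, 0.037, -0.318], [0.318, 0.001, 0.948], [0.035, -0.999, -0.01]]
force: [0.6, -1.4, -2.2]
opening: 0.341
```

```bash
python3 look.py 5
```

```text
[0.44577374 0.14892317 0.20941276] [ 0.6084591  -1.3588073  -2.17756709] [0.04235849 0.07737213 0.01222473] 0.34119579490013374
```

View pics/l5.png

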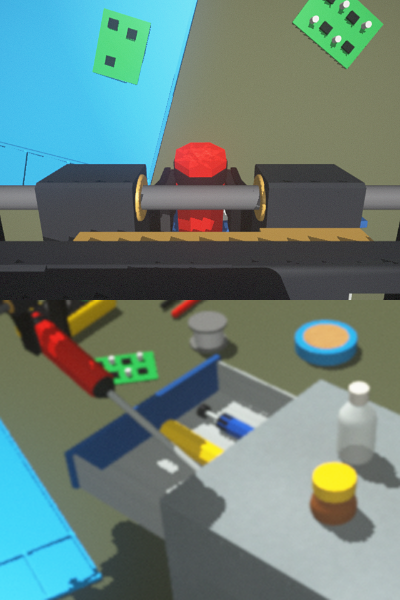

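Emit:
{"method": "apply_moves", "body": {"steps": [{"x":-5,"y":14,"z":4,"spin":0},{"x":-5,"y":14,"z":4,"spin":0},{"x":-5,"y":14,"z":4,"spin":0},{"x":-5,"y":14,"z":4,"spin":0},{"x":0,"y":0,"z":0,"spin":0}]}}

```text
time_s: 7.75
position: [0.4287, 0.2005, 0.224]
tcp_rot: [[0.95, 0.036, -0.311], [0.312, -0.002, 0.95], [0.034, -0.999, -0.013]]
force: [0.5, -0.3, -1.5]
opening: 0.341
```

```bash
python3 look.py 6
```

```text
[0.4287114  0.2004879  0.22396972] [ 0.46758476 -0.28583295 -1.50229385] [0.03200034 0.0887961  0.00608924] 0.34061704647573776
```

View pics/l6.png

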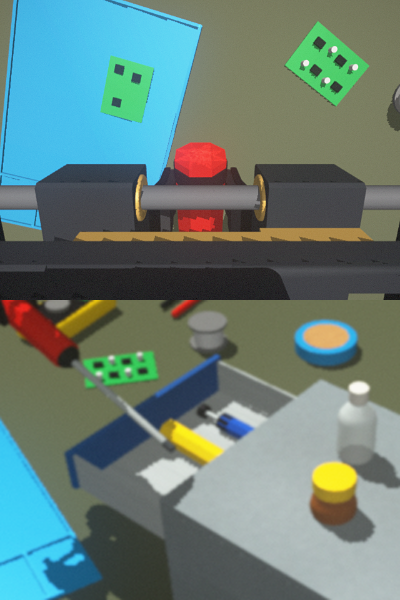

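Emit:
{"method": "apply_moves", "body": {"steps": [{"x":0,"y":5,"z":10,"spin":0},{"x":0,"y":3,"z":18,"spin":0},{"x":0,"y":0,"z":25,"spin":0},{"x":0,"y":0,"z":25,"spin":0},{"x":0,"y":0,"z":25,"spin":0},{"x":0,"y":0,"z":25,"spin":0},{"x":0,"y":0,"z":25,"spin":0},{"x":0,"y":0,"z":18,"spin":0},{"x":0,"y":0,"z":10,"spin":0},{"x":0,"y":0,"z":0,"spin":0},{"x":0,"y":0,"z":0,"spin":0},{"x":0,"y":0,"z":0,"spin":0}]}}

```text
time_s: 9.05
position: [0.4295, 0.2009, 0.413]
tcp_rot: [[0.954, 0.032, -0.3], [0.3, -0.006, 0.954], [0.029, -0.999, -0.016]]
force: [0.1, 0.9, -1.8]
opening: 0.338
```

```bash
python3 - <<'E'
from h import *
s=read_state();print(s['position'],s['force'],s['moment'],s['opening'],abs(s['qvel']).max())
for n in ("scene","top"): cv2.imwrite(f"pics/{n}7.png",imaging.capture(n)[:,:,::-1])
for n in ["driver","yellow_driver","pump","bottle","jar"]:
    for r in spotter.cut_out(n,"top")[:1]: print(n,round(r['score'],2),r['rect'])
E
```

```text
[0.42950362 0.20085285 0.41303266] [ 0.09266572  0.86929054 -1.76966041] [ 0.00912235  0.11217697 -0.02732564] 0.33786303465730894 1.1357172577114492
driver 0.69 [1.5, 312.9, 275.5, 72.3]
yellow_driver 0.89 [222.3, 273.0, 85.7, 30.4]
pump 0.88 [216.6, 236.0, 81.8, 28.6]
bottle 0.94 [355.3, 198.9, 29.0, 32.5]
jar 0.62 [391.8, 246.1, 34.4, 36.1]
```

View pics/scene7.png

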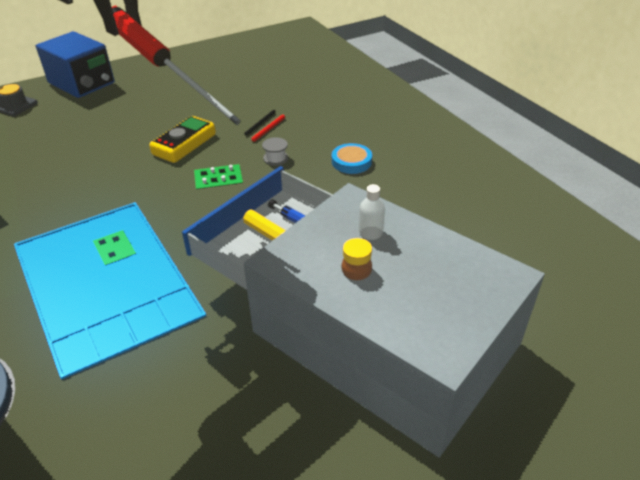

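View pics/top7.png

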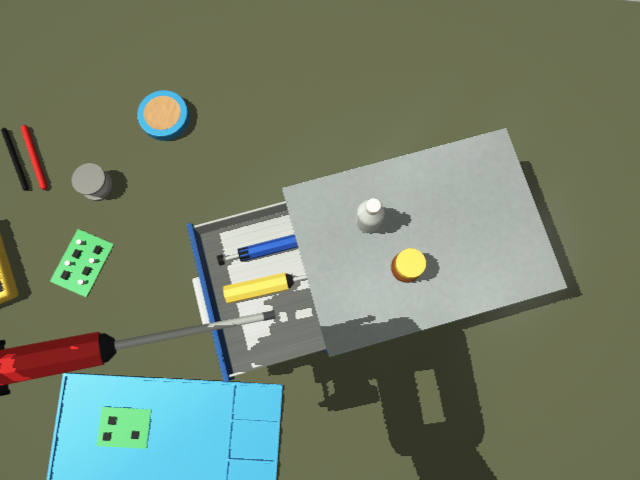

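```bash
python3 - <<'E'
from h import *
P=[]
for c in("scene","top"):
    p=imaging.camera_params(c);f=240/np.tan(np.radians(p['fov_y']/2))
    P.append(np.diag([1,1,1])@np.array([[f,0,p['cx']],[0,f,p['cy']],[0,0,1]])@np.c_[p['R'],p['t']])
X=cv2.triangulatePoints(*P,np.array([[236.],[120.]]),np.array([[271.],[315.]])).ravel();print(X[:3]/X[3], [proj(c,X[:3]/X[3]) for c in("scene","top")])
s=read_state();print(abs(s['qvel']).max(),s['force'])
E
```

```text
[ 0.50358724 -0.02969105  0.34683546] [array([235.72935161, 120.0379169 ]), array([271.20482649, 314.56590555])]
0.21284347624611408 [ 0.7386995   0.98515    -1.16349011]
```

Emit:
{"method": "apply_moves", "body": {"steps": [{"x":0,"y":0,"z":0,"spin":0},{"x":0,"y":0,"z":0,"spin":0},{"x":0,"y":0,"z":0,"spin":0},{"x":0,"y":0,"z":0,"spin":0}]}}

```text
time_s: 9.8
position: [0.4297, 0.2012, 0.4133]
tcp_rot: [[0.953, 0.033, -0.3], [0.301, -0.006, 0.954], [0.03, -0.999, -0.016]]
force: [0.9, -0.4, -1.2]
opening: 0.342
```

```bash
python3 -c "
from rig import job;print(job.hand_in())"
```

```text
the job is handed in; nothing more can be done
None
```

The red screwdriver is out of the drawer, and the gripper is holding it steady well above the cabinet. I handed the job in at about 9.8 s of the 38 s allowed; no verdict is reported.

**How it went:**
- I gripped the handle about 25 mm from the butt, with the jaws part-open to clear the yellow driver and the drawer wall.
- The grip held the screwdriver level at first. I let its shaft rest lightly under the cabinet lip, and that tilted it handle-up to roughly 17°.
- I then drew it out slantwise along its own axis and lifted it once the tip was past the lip. The measured wrist force stayed under about 4 N, including the tool's own weight.

**Last checks:**
- **Height:** the tip triangulates to z = 0.347 m from two cameras, agreeing within about half a pixel. The grip is at 0.41 m with the butt higher still; the requirement is 0.206 m.
- **Steadiness:** the jaws are closed on the handle at 30 mm, only about the tool's own weight is felt, and the arm is practically still.
- **Other things:** in the top picture the yellow driver, pump, bottle and jar are within a few pixels of where they started. The drawer looks unmoved.

No check failed or disagreed. The tool frame leaned about 2° during the moves, which had no effect on the result.

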